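# Lock the service cover with the slotted driver

## Robot

A 6-joint arm with a two-finger parallel gripper is mounted at the origin on a cart in front of the work surface, level with it; the furniture and walls round the work are solid. World frame = base frame: x ahead of the robot, y to its left, z up, the work surface at z = 0. Lengths are in m, angles in rad, forces in N, time in s.
With the tool pointing down it reaches from about 0.35 to 0.85 m from the base axis. Payload 8.1 kg.
Tool frame: the origin (TCP) lies on the centre line of the jaws, within the pads' length; the fingertips stand robot.tips_ahead ahead of it and the grasp point (between the pads) lies 8 mm behind it (robot.tips_ahead is the distance from the TCP to the fingertips, in m); z points along the fingers, y is the direction in which the jaws open and shut (so a half turn about z gives the same grasp; the last joint's range is limited). The gripper opens to 93 mm and grips with 3 to 60 N. Pads are 15 mm wide; open, the fingers measure 128 mm over their backs; the gripper's body (75 mm by 188 mm) begins 65 mm behind the grasp point.
Start: joints at [1.189, 0.13, 1.488, -0, 1.523, -0.085], TCP at [0.175, 0.574, 0.193] pointing down, gripper open.
Joint ranges: [-2.96, 2.96], [-0.89, 2.26], [0.02, 2.5], [-1.34, 4.48], [0, 2.73], [-2.66, 2.66]. Speed limits (rad/s): [2.39, 2.39, 2.79, 3.14, 3.14, 3.14].

## Interface

Orientations are given as a rotation vector (axis times angle).
In Python, from plant import monitor, eyes, job, robot gives the robot as it stands.
- The arm moves only by the tool servo_tool, never from a script. Its argument "plan" is a list that holds one entry, the list of rows, each a list of 7 numbers: the closure, from -1 (fully open) to 1 (shut), so that 0 is half open, then the shift along the world's x, y, z in mm, then the turn, a rotation vector about the world's x, y, z in rad. In form: [[[hand, dx, dy, dz, ax, ay, az], ...]]. A call has 1 to 12 rows; each row shifts and turns the commanded pose from where the row before left it; what a row does not reach is not made up. A row lasts 1/10 s, in which the tool goes at most 50 mm and 8.59 degrees, less where a joint would pass 70% of its speed; a pose out of reach is approached as far as the arm can. A call with a gripper value outside its range is refused whole. The fingers move at their own pace and stop on an object; "force" is the grip in N (left out, the last holds). Time passes only in rows, so rows that do not move let the fingers close. It gives the time, the measured TCP pose, the force and the opening at its end, in the units of the state.
- monitor.read_state(): the state, without advancing time (a new reading comes with each control period).
- eyes.read_camera(name): name is "scene" or "top" or "wrist"; returns the picture (400x640x3 uint8, red, green, blue); there is no depth.
- eyes.camera_info(name): a dict with "mtx" (3x3 intrinsics, pixels), "R" (3x3) and "t" (3): a world point X has camera coordinates R X + t. Camera axes: x right, y down, z forward; pixel columns grow to the right and rows downward; lengths in m; the calibration is good to about 2 mm. A picture is of the moment at which its call begins: read the wrist's pose just before it. camera_info takes no time and is no camera call; for the wrist camera it gives the pose at the moment of the call.
- job.close_job(): hands the job in, once; it reports no verdict.
The state is a dict: "t": time; "q": joint angles; "dq": joint speeds; "joint_torque": joint torques, N m; "tool_pos": TCP position; "orientation": TCP orientation; "force": force on the tool from outside, world axes, zero at the start; "wrist_torque": the same for the moment, N m; "opening": finger opening in m.
Only numpy, scipy, OpenCV 4.12 (cv2) and the standard library are available. Lean on these libraries where they do the work, as an engineer would, in place of code of your own. Each camera call takes 0.05 s, during which the arm holds its last target. There are 200 camera calls.

## Task

The grey service cover of the white fluidics module is still unlocked. Take the orange-handled driver from its blue stand and with its blade, not with the fingers, turn both slotted cover screws clockwise as far as they go, so that their slots point to the green marks; then stand the driver back in the hole of its stand, upright and fully down, and let go. Do not disturb the wash bottle, the sample pot and the vial standing close by.

Things in the scene. Friction and masses are not known exactly. Their poses are not given: they have to be found in the camera images.
- module: white box 140 (x) by 200 (y) by 60 mm high, flat grey cover on top, fixed; place and yaw vary. Origin: centre of its underside; z up, -x its black front. The screws sit on the cover at y = +60 and -60 mm. Round each is a fixed black bezel ring, 39 mm inner, 48 mm outer diameter, top 70 mm above the bench; outside it red marks along the module's x (open) and green marks along y (locked).
- screw_left (a joint): the captive screw at the module's +y side: turn about the vertical in rad, 0 = open, slot along the module's x, growing clockwise as seen from above to a hard stop at 1.571 = locked, slot along the module's y. Starts somewhere between 0 and 0.45. Stays where it is left; friction torque about 0.06 N m.
- screw_right (a joint): the same for the captive screw at the module's -y side
- screw_left_slot (a point): point on the axis of the left screw at the top of its steel head, 72 mm above the bench; z up, x along the slot (turns with the screw). The head is 36 mm in diameter; the slot runs right across it, 9 mm wide (chamfered to 12 mm at the top) and 9 mm deep with a flat floor
- screw_right_slot (a point): the same point for the right screw
- driver: slotted driver, 122 mm long, about 0.15 kg, upright in the stand, blade down. Origin: middle of the blade's tip; z up, x along the blade's width. Blade 24 (x) by 5 mm (3 at the tip), 16 mm long, about 10 degrees of play in the slot; shaft 16 mm in diameter; black flange 44 mm in diameter, 40 to 46 mm above the tip; flat orange handle 34 (x) by 22 (y) mm, 54 to 122 mm above the tip.
- driver_handle (a point): point on the driver's axis in the handle, 95 mm above the tip, a good height to hold it across its 22 mm thickness; axes as the driver's
- stand: blue stand block 74 x 74 mm, 50 mm high, on a dark steel base plate 90 x 90 x 6 mm, fixed to the bench; its place varies. Origin: centre of its underside, z up. A round hole of 32 mm diameter in its middle, 44 mm deep to the base plate, takes the driver's blade and shaft; the driver rests with the flange on the top face, its tip then 10 mm above the bench, at any yaw
- stand_mouth (a point): centre of the hole at the stand's top face, 50 mm above the bench
- wash_bottle: small white bottle with a red band, 42 mm in diameter, 92 mm high, standing at the +y side of the module; origin at the centre of its underside; bystander
- sample_pot: sample pot with an orange cap, 31 mm in diameter, 74 mm high, standing at the -y side of the module; origin at the centre of its underside; bystander
- vial: glass vial with a green cap, 22 mm in diameter, 46 mm high, standing at the +y side of the stand; origin at the centre of its underside; bystander

How it is judged:
By the outcome, as a careful person would: the job done as asked, in the order asked, and still so for the second after the job is handed in, with the robot touching nothing.
It also fails if it takes over 67 s, if anything falls off the work surface, if the arm or the gripper's body presses on something with over 40 N, if the wrist force passes 120 N, or if a joint passes its speed limit or range.

## Working session

There is one attempt and no reset: what is moved stays moved. The work goes in short steps, Python scripts to look and compute and a tool call to move; the robot and the scene stay as the last step left them, time stands still between calls to the robot, and variables do not carry over. Pictures are saved under pics/ and viewed, about 8 in all and at most 12, crops included, and the job is handed in when it is done.

Besides the shell and the picture viewer there is one more tool, called as name(argument=value, ...), one argument or row to a line, values as JSON. servo_tool: Moves the arm, as the interface text tells. Its arguments: {"type":"object","properties":{"plan":{"type":"array"},"force":{"type":"number"}},"required":["plan"]}

```bash
mkdir -p pics; ls; cat > h.py <<'E'
import numpy as np, cv2
from plant import monitor, eyes, job, robot
def grab(n):
    i=eyes.camera_info(n); im=np.array(eyes.read_camera(n)); return im,i
def save(im,f,crop=None,s=1):
    if crop: im=im[crop[1]:crop[3],crop[0]:crop[2]]
    im=cv2.resize(im,None,fx=s,fy=s,interpolation=cv2.INTER_CUBIC)
    cv2.imwrite('pics/'+f,im[:,:,::-1])
def ray(i,u,v):
    R=np.array(i['R']);t=np.array(i['t']);d=R.T@np.linalg.inv(np.array(i['mtx']))@np.array([u,v,1.]);return -R.T@t,d
def onplane(i,u,v,z):
    c,d=ray(i,u,v);return c+d*(z-c[2])/d[2]
def proj(i,X):
    p=np.array(i['mtx'])@(np.array(i['R'])@np.asarray(X)+np.array(i['t']));return p[:2]/p[2]
E
python3 - <<'E'
from h import *
s=monitor.read_state();print(s['t'],s['tool_pos'],s['orientation'],s['opening'],robot.tips_ahead)
L=[]
for n in('scene','top','wrist'):
    im,i=grab(n);np.save(n+'0.npy',im);print(n,(-np.array(i['R']).T@np.array(i['t'])).round(3),np.array(i['mtx']).round(0).tolist(),np.array(i['R']).round(2).tolist());L.append(im)
save(L[1],'top0.png'); save(np.vstack([L[0],L[2]]),'sw0.png',s=.75)
E
```

```text
pics
0.0 [0.17520882 0.57320963 0.19149875] [-4.64411453e-01 -3.10665624e+00  2.79131918e-03] 0.09305555570764053 0.011
scene [ 0.026 -0.586  0.924] [[368.0, 0.0, 325.0], [0.0, 368.0, 204.0], [0.0, 0.0, 1.0]] [[0.78, -0.63, 0.01], [-0.44, -0.55, -0.71], [0.45, 0.55, -0.71]]
top [0.404 0.058 1.326] [[497.0, 0.0, 320.0], [0.0, 497.0, 193.0], [0.0, 0.0, 1.0]] [[-0.0, -1.0, 0.01], [-0.99, -0.0, -0.1], [0.1, -0.01, -0.99]]
wrist [0.096 0.598 0.383] [[296.0, 0.0, 315.0], [0.0, 296.0, 196.0], [0.0, 0.0, 1.0]] [[0.29, 0.96, -0.0], [0.91, -0.28, 0.3], [0.29, -0.09, -0.95]]
```

View pics/top0.png

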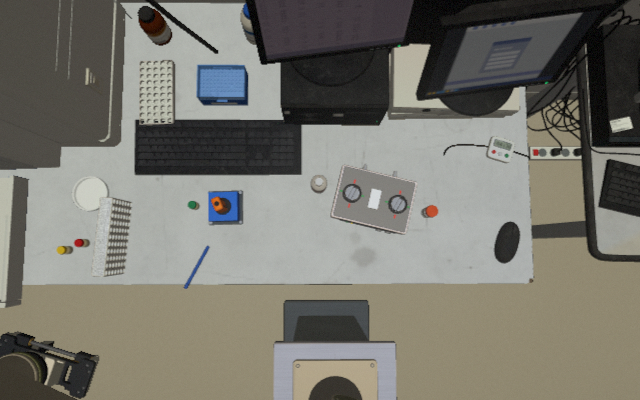

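View pics/sw0.png

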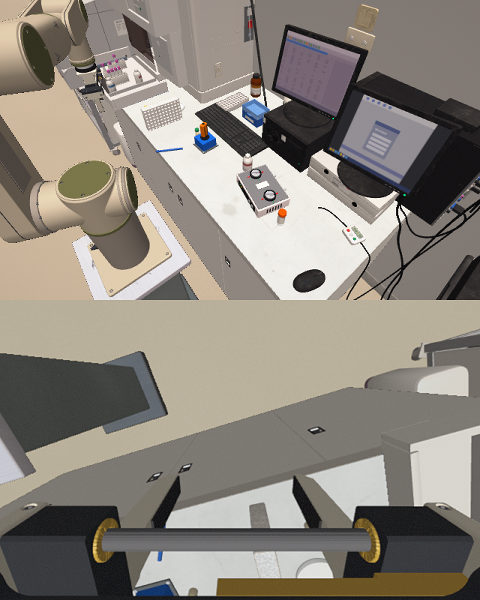

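Top view: blue stand at about (226,207), orange handle (220,205), module centre (374,199), screws (352,193) left and (397,203) right, bottle (319,183), pot (431,211), vial (193,205). The scene view shows the same layout, and the wrist view shows nothing useful yet.

```bash
cat > m.py <<'E'
from h import *
im=np.load('top0.npy');i=eyes.camera_info('top')
hsv=cv2.cvtColor(im,cv2.COLOR_RGB2HSV)
def comp(mask,box,n):
    m=np.zeros_like(mask);x0,y0,x1,y1=box;m[y0:y1,x0:x1]=mask[y0:y1,x0:x1]
    p=np.argwhere(m>0)[:,::-1].astype(np.float32);print(n,len(p),p.mean(0).round(1),cv2.minAreaRect(p));return p
blue=cv2.inRange(hsv,(105,120,60),(125,255,255))
p=comp(blue,(195,180,255,235),'blue')
(c,_,_)=cv2.minAreaRect(p);print('stand',onplane(i,*c,.05))
org=cv2.inRange(hsv,(3,150,90),(18,255,255))
p=comp(org,(205,190,240,225),'handle');print(onplane(i,*p.mean(0),.11))
g=((im.max(2).astype(int)-im.min(2)<25)&(im.max(2)>120)&(im.max(2)<195)).astype(np.uint8)*255
for z,lo,hi in((.07,0,75),):
  for n,b in(('L',(338,178,366,207)),('R',(384,189,412,218))):
    d=((im.max(2)<70)).astype(np.uint8)*255
    m=np.zeros_like(d);m[b[1]:b[3],b[0]:b[2]]=d[b[1]:b[3],b[0]:b[2]]
    pts=cv2.findNonZero(m);cc=cv2.minEnclosingCircle(pts);e=cv2.fitEllipse(cv2.convexHull(pts));print(n,cc,e,onplane(i,*e[0],.07))
r=cv2.inRange(hsv,(3,150,90),(18,255,255));p=comp(r,(420,200,442,222),'pot');print(onplane(i,*p.mean(0),.074))
gr=cv2.inRange(hsv,(50,100,50),(90,255,255));p=comp(gr,(180,195,205,215),'vial');print(onplane(i,*p.mean(0),.046))
print('bottle',onplane(i,319,183,.09))
save(im,'crop.png',(185,150,445,250),3)
E
python3 m.py
```

```text
blue 613 [224.8 206.7] ((223.59823608398438, 206.05392456054688), (29.20917510986328, 30.246868133544922), 87.79740142822266)
stand [0.50259767 0.28694759 0.05      ]
handle 101 [217.3 203.6] ((217.20004272460938, 203.40003967285156), (13.416406631469727, 8.944271087646484), 63.43495178222656)
[0.50393138 0.29170678 0.11      ]
L ((351.6864318847656, 192.7203369140625), 9.285059928894043) ((351.466796875, 192.71383666992188), (17.27149772644043, 18.43755531311035), 36.8668327331543) [ 0.53516276 -0.04051409  0.07      ]
R ((397.06982421875, 203.73463439941406), 9.213120460510254) ((397.2152099609375, 203.80177307128906), (17.449695587158203, 18.371658325195312), 44.743370056152344) [ 0.50689342 -0.15672826  0.07      ]
pot 102 [431.4 210.7] ((431.300048828125, 210.6000213623047), (10.28591251373291, 10.733126640319824), 63.43495178222656)
[ 0.48897289 -0.24254656  0.074     ]
vial 45 [191.7 204.1] ((191.5, 204.0), (6.0, 7.0), 90.0)
[0.50784743 0.36965667 0.046     ]
bottle [0.55750192 0.04234984 0.09      ]
```

View pics/crop.png

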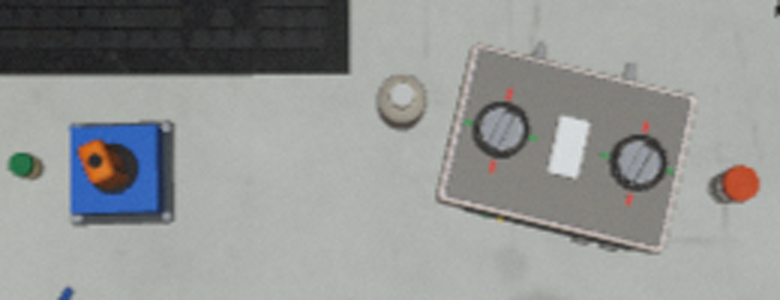

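servo_tool(
  plan=[
    [[-1,10,-10,20,0,0,0],[-1,20,-25,20,0,0,0],[-1,30,-30,20,0,0,0],[-1,35,-30,15,0,0,0],[-1,35,-30,0,0,0,0],[-1,35,-30,0,0,0,0],[-1,35,-30,0,0,0,0],[-1,35,-30,0,0,0,0],[-1,35,-30,0,0,0,0],[-1,30,-25,0,0,0,0],[-1,15,-11,0,0,0,0],[-1,0,0,0,0,0,0]],
  ],
)

```text
t: 1.35
tool_pos: [0.4918, 0.2911, 0.2669]
orientation: [-0.469, -3.106, 0.001]
force: [-0.0, 0.7, 0.5]
opening: 0.0924
```

```bash
python3 - <<'E'
from h import *
s=monitor.read_state();print(s['t'],s['tool_pos'],s['orientation'],s['opening'])
im,i=grab('wrist');np.save('w1.npy',im)
print(proj(i,s['tool_pos']),proj(i,[.503,.289,.132]),proj(i,[.503,.287,.05]))
save(im,'w1.png')
E
```

```text
1.35 [0.49175316 0.29112567 0.26686776] [-4.69416105e-01 -3.10561505e+00  1.20408751e-03] 0.09244106488901062
[314.38927384 227.87961852] [315.69951157 189.91916555] [314.19189568 174.15765431]
```

View pics/w1.png

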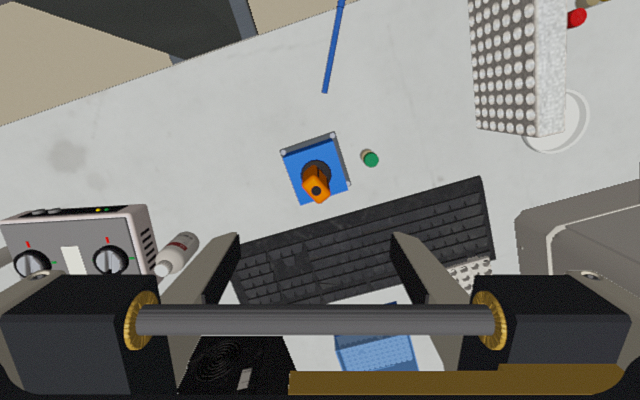

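The wrist picture shows the handle top with its black dot at (317,190), the stand at about (315,168), the vial at (370,158), and screws at (110,262) and (32,262).

```bash
python3 - <<'E'
from h import *
im=np.load('w1.npy');i=eyes.camera_info('wrist');hsv=cv2.cvtColor(im,cv2.COLOR_RGB2HSV)
sub=im[150:210,290:345]
o=cv2.inRange(hsv,(3,150,60),(22,255,255));o[:150]=0;o[210:]=0;o[:,:290]=0;o[:,345:]=0
p=np.argwhere(o>0)[:,::-1];v=hsv[p[:,1],p[:,0],2];print(np.percentile(v,[5,25,50,75,95]))
dk=(im.max(2)<70);dk[:183]=0;dk[198:]=0;dk[:,:308]=0;dk[:,326:]=0
d=np.argwhere(dk)[:,::-1].mean(0);print('dot',d,dk.sum(),onplane(i,*d,.132))
for T in(180,200,215):
    t=((o>0)&(hsv[:,:,2]>T)).astype(np.uint8);
    n,l,st,_=cv2.connectedComponentsWithStats(t);k=1+np.argmax(st[1:,4]);t=(l==k)|dk
    q=np.argwhere(t)[:,::-1]
    W=np.array([onplane(i,a,b,.132)[:2] for a,b in q],np.float32)
    r=cv2.minAreaRect(W*1000);b=cv2.boxPoints(r);print(T,len(q),r)
bl=cv2.inRange(hsv,(105,120,60),(125,255,255));bl[:125]=0;bl[215:]=0;bl[:,:270]=0;bl[:,360:]=0
q=cv2.findNonZero(bl).reshape(-1,2);W=np.array([onplane(i,a,b,.05)[:2] for a,b in q],np.float32);h=cv2.convexHull(W*1000);print('stand',cv2.minAreaRect(W*1000))
x0,y0,x1,y1=290,125,350,215
save(im,'w1c.png',(275,125,355,210),7)
E
```

```text
[ 95. 114. 188. 214. 221.]
dot [315.85454545 190.47272727] 55 [0.50250844 0.2903532  0.132     ]
180 393 ((501.4154357910156, 290.5174865722656), (31.00640869140625, 19.07577896118164), 23.33048439025879)
200 322 ((501.3900146484375, 290.05108642578125), (29.152469635009766, 17.309276580810547), 23.127077102661133)
215 135 ((498.4482727050781, 288.86810302734375), (18.003618240356445, 13.262467384338379), 26.51371192932129)
stand ((499.5718688964844, 290.8271484375), (78.37285614013672, 73.64250183105469), 1.6103932857513428)
```

View pics/w1c.png

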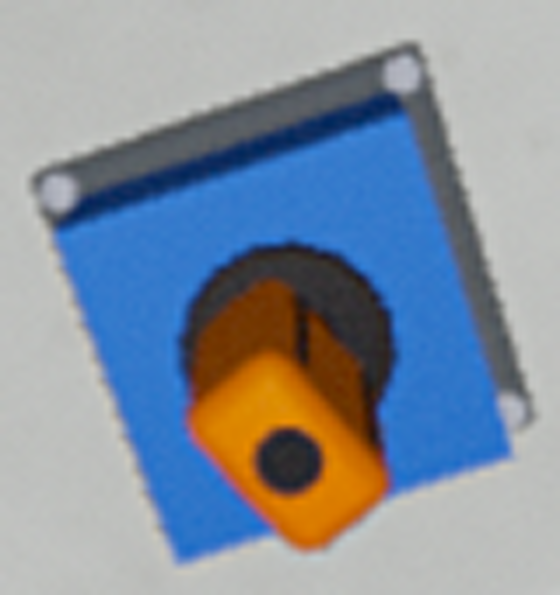

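Handle long axis is at about 24° in the world, dot at (0.5025, 0.290). I'll turn the jaws to 114° and drop part of the way.

servo_tool(
  plan=[
    [[-1,2,0,-15,0,0,0.12],[-1,2,0,-15,0,0,0.12],[-1,2,0,-15,0,0,0.12],[-1,2,0,-15,0,0,0.12],[-1,2,-1,-15,0,0,0.12],[-1,1,0,-10,0,0,0.116],[-1,0,0,0,0,0,0],[-1,0,0,0,0,0,0]],
  ],
)

```text
t: 2.2
tool_pos: [0.5005, 0.2929, 0.1828]
orientation: [0.651, -3.073, -0.0]
force: [0.2, 0.1, 0.3]
opening: 0.0929
```

```bash
cat > hd.py <<'E'
from h import *
from scipy.spatial.transform import Rotation as Ro
def yaw(s):
    R=Ro.from_rotvec(s['orientation']).as_matrix();return R
E
python3 - <<'E'
from hd import *
s=monitor.read_state();R=yaw(s);print(s['t'],s['tool_pos'],s['q'],'jaw deg',np.degrees(np.arctan2(R[1,1],R[0,1])),'z',R[:,2].round(3))
im,i=grab('wrist');np.save('w2.npy',im)
pr=proj(i,[.5025,.290,.132]);print(pr)
hsv=cv2.cvtColor(im,cv2.COLOR_RGB2HSV);o=cv2.inRange(hsv,(3,150,200),(22,255,255))
x,y=pr.astype(int);M=np.zeros_like(o);M[max(0,y-50):y+50,x-60:x+60]=1;t=o*M
dk=(im.max(2)<70);
n,l,st,ce=cv2.connectedComponentsWithStats(t);k=1+np.argmax(st[1:,4])
h=cv2.convexHull(np.argwhere(l==k)[:,::-1].astype(np.float32)).reshape(-1,2)
W=np.array([onplane(i,a,b,.132)[:2] for a,b in h],np.float32)
print(cv2.minAreaRect(W*1000),st[k])
save(im,'w2.png')
E
```

```text
2.2 [0.50047239 0.29293225 0.18278798] [ 4.40873713e-01  8.10926600e-02  1.55876646e+00  3.85853951e-04
  1.50200279e+00 -1.54733286e+00] jaw deg 113.91431997085698 z [-0.  0. -1.]
[310.82229862 204.97848607]
((502.29583740234375, 287.7017822265625), (28.417490005493164, 16.484725952148438), 24.08354377746582) [299 188  20  32 423]
```

servo_tool(
  plan=[
    [[-1,2,-3,-14,0,0,0],[-1,0,0,-18,0,0,0],[-1,0,0,-18,0,0,0],[-1,0,0,-18,0,0,0],[-1,0,0,-14,0,0,0],[-1,0,0,-4,0,0,0],[-1,0,0,0,0,0,0],[1,0,0,0,0,0,0],[1,0,0,0,0,0,0],[1,0,0,0,0,0,0],[1,0,0,0,0,0,0],[1,0,0,0,0,0,0]],
  ],
  force=50,
)

```text
t: 3.45
tool_pos: [0.5036, 0.2889, 0.0969]
orientation: [-0.654, 3.072, 0.0]
force: [-0.3, -0.4, -0.6]
opening: 0.0576
```

servo_tool(
  plan=[
    [[1,0,0,0,0,0,0],[1,0,0,0,0,0,0],[1,0,0,0,0,0,0],[1,0,0,0,0,0,0],[1,0,0,0,0,0,0]],
  ],
)

```text
t: 3.95
tool_pos: [0.5034, 0.2888, 0.0965]
orientation: [0.654, -3.073, -0.0]
force: [0.2, 0.5, -0.8]
opening: 0.0216
```

servo_tool(
  plan=[
    [[1,0,0,10,0,0,0],[1,0,0,20,0,0,0],[1,0,0,30,0,0,0],[1,0,0,35,0,0,0],[1,0,-15,30,0,0,0],[1,4,-30,20,0,0,-0.13],[1,5,-40,8,0,0,-0.13],[1,5,-40,0,0,0,-0.13],[1,5,-40,0,0,0,-0.13],[1,5,-40,0,0,0,-0.13],[1,5,-40,0,0,0,-0.13],[1,5,-40,0,0,0,-0.13]],
  ],
)

```text
t: 5.15
tool_pos: [0.5374, 0.0021, 0.2504]
orientation: [0.771, 3.045, 0.0]
force: [1.0, 0.1, -0.9]
opening: 0.0215
```

servo_tool(
  plan=[
    [[1,3,-40,0,0,0,-0.03],[1,0,-40,0,0,0,0],[1,0,-24,0,0,0,0],[1,0,-10,0,0,0,0],[1,0,0,0,0,0,0],[1,0,0,0,0,0,0]],
  ],
)

```text
t: 5.75
tool_pos: [0.5405, -0.1093, 0.2498]
orientation: [-0.809, -3.036, -0.001]
force: [0.6, 0.5, -1.6]
opening: 0.0215
```

```bash
python3 - <<'E'
from hd import *
s=monitor.read_state();R=yaw(s);print(s['t'],s['tool_pos'],s['q'].round(2) if hasattr(s['q'],'round') else s['q'],'jaw deg',np.degrees(np.arctan2(R[1,1],R[0,1])),s['force'],s['opening'])
im,i=grab('wrist');np.save('w3.npy',im)
L=proj(i,[.535,-.0405,.07]);r=proj(i,[.507,-.1567,.07]);print(L,r)
save(im,'w3.png')
E
```

```text
5.75 [ 0.54050992 -0.10931675  0.249756  ] [-0.29 -0.02  1.54  0.    1.62 -1.34] jaw deg 60.17264787125281 [ 0.639999    0.51179162 -1.60102929] 0.021470110802490002
[360.07809778 140.94445514] [269.06819162 167.47965668]
```

View pics/w3.png

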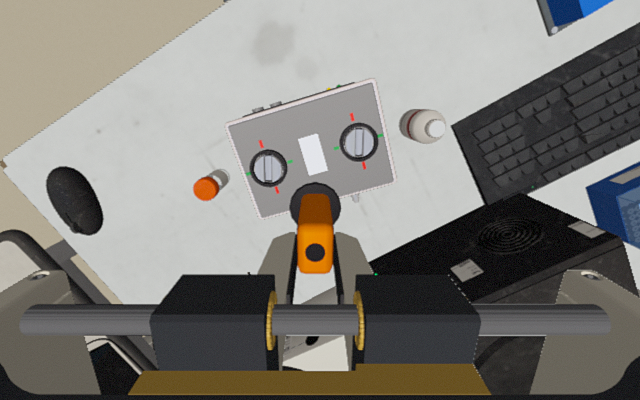

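Both screws are visible: left at (359,142), right at (268,168). The slots lie close to the image vertical, and the driver is firmly held.

```bash
cat > sc.py <<'E'
from hd import *
def screws(im,i,est,f,z=.071):
    tiles=[]
    for n,e in est:
        # rectify 60 mm patch, 10 px/mm at slot plane; up = +x, left = +y
        c=np.array(e);o=.03
        src=np.float32([proj(i,[c[0]+a,c[1]+b,z]) for a,b in((o,o),(o,-o),(-o,-o),(-o,o))])
        H=cv2.getPerspectiveTransform(src,np.float32([[0,0],[480,0],[480,480],[0,480]]))
        p=cv2.warpPerspective(im,H,(480,480),flags=cv2.INTER_CUBIC);tiles.append(p)
        dk=(p.max(2)<65).astype(np.uint8)
        N,l,st,ce=cv2.connectedComponentsWithStats(dk);k=1+np.argmax(st[1:,4])
        h=cv2.convexHull(np.argwhere(l==k)[:,::-1].astype(np.float32));E=cv2.fitEllipse(h)
        ctr=c+np.array([240-E[0][1],240-E[0][0]])/8000
        print(n,'centre',ctr.round(4),'diam mm',np.array(E[1])/8)
        # slot: darkest diameter band inside head via local gray
        g=cv2.GaussianBlur(p,(0,0),4).max(2).astype(float)
        yy,xx=np.mgrid[:480,:480];rx=240-yy-(240-E[0][1]);ry=240-xx-(240-E[0][0])
        inn=np.hypot(rx,ry)<15*8
        best=[]
        for a in np.arange(-90,90,1.):
            t=np.radians(a);d=abs(-rx*np.sin(t)+ry*np.cos(t))
            best.append(np.mean(g[inn&(d<24)])-np.mean(g[inn&(d>56)]))
        b=np.array(best);print('  contrast extremes: dark',-90+b.argmin(),b.min().round(1),' bright',-90+b.argmax(),b.max().round(1))
    save(np.hstack(tiles),f,s=.8)
if __name__=='__main__':
    im=np.load('w3.npy');i=eyes.camera_info('wrist')
    screws(im,i,(('L',(.535,-.0405)),('R',(.507,-.1567))),'s3.png')
E
python3 sc.py
```

```text
L centre [ 0.5349 -0.0424] diam mm [46.0397377  47.29568863]
  contrast extremes: dark -2 -7.3  bright 61 2.6
R centre [ 0.5071 -0.1574] diam mm [46.11022186 48.13572311]
  contrast extremes: dark -60 -6.9  bright 59 3.3
```

View pics/s3.png

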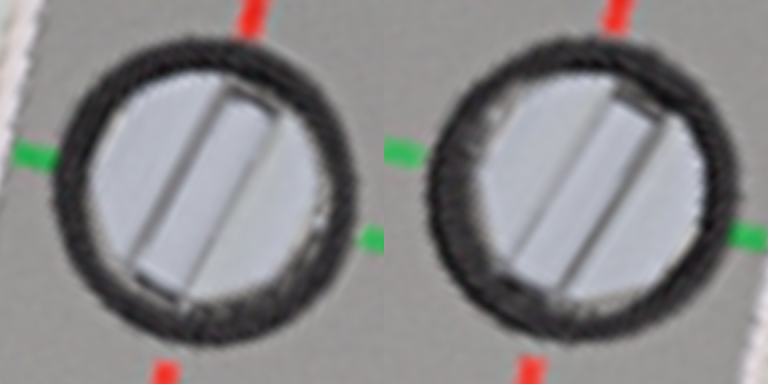

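Slots in world yaw: left about −28.5°, right about −31°. The driver x axis is now at −29.8°. Averaging both cameras puts the left screw at (0.535, −0.0415) and the right at (0.507, −0.157). I'll go to the left one.

servo_tool(
  plan=[
    [[1,-2,20,0,0,0,0.01],[1,-2,30,-5,0,0,0.01],[1,-1,18,-15,0,0,0],[1,0,0,-20,0,0,0],[1,0,0,-20,0,0,0],[1,0,0,-18,0,0,0],[1,0,0,-10,0,0,0],[1,0,0,0,0,0,0],[1,0,0,0,0,0,0]],
  ],
)

```text
t: 6.7
tool_pos: [0.5358, -0.0417, 0.1623]
orientation: [0.777, 3.043, 0.0]
force: [-0.1, -0.5, -0.2]
opening: 0.0216
```

```bash
python3 - <<'E'
from hd import *
s=monitor.read_state();R=yaw(s);print(s['t'],s['tool_pos'],'jaw deg',np.degrees(np.arctan2(R[1,1],R[0,1])),s['force'],s['wrist_torque'],s['opening'])
im,i=grab('scene');p=proj(i,[.535,-.0415,.08]).astype(int);print(p)
w,iw=grab('wrist')
a=cv2.resize(im[p[1]-40:p[1]+40,p[0]-40:p[0]+40],(480,480),interpolation=2)
q=proj(iw,[.535,-.0415,.07]).astype(int);print(q)
b=cv2.resize(w[max(0,q[1]-60):max(0,q[1]-60)+120,q[0]-60:q[0]+60],(480,480),interpolation=2)
save(np.hstack([a,b]),'e1.png',s=.8)
E
```

```text
6.7 [ 0.53575207 -0.04174128  0.16226611] jaw deg 61.348429259187 [-0.06587215 -0.52594195 -0.1954987 ] [-0.0304251   0.0074384   0.00834562] 0.021602890775112724
[340 227]
[314 189]
```

View pics/e1.png

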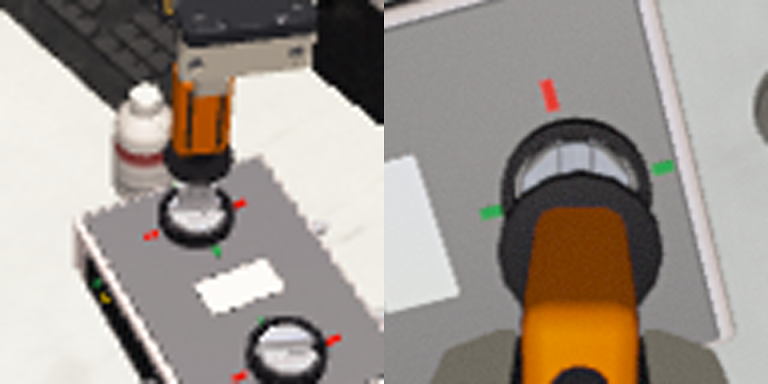

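Driver flange (centre about 580 in the crop) is within 1 mm of the slot line (573–576). In the scene half, the blade is just above the left screw. I'll lower it into the slot.

servo_tool(
  plan=[
    [[1,0,0,-3,0,0,0],[1,0,0,-3,0,0,0],[1,0,0,-3,0,0,0],[1,0,0,-2,0,0,0],[1,0,0,0,0,0,0]],
  ],
)

```text
t: 7.3
tool_pos: [0.5351, -0.0422, 0.15]
orientation: [-0.778, -3.043, 0.0]
force: [0.2, -0.0, -1.5]
opening: 0.0213
```

servo_tool(
  plan=[
    [[1,0,0,1,0,0,-0.1],[1,0,0,0,0,0,-0.13],[1,0,0,0,0,0,-0.13],[1,0,0,0,0,0,-0.13],[1,0,0,0,0,0,-0.13],[1,0,0,0,0,0,-0.13],[1,0,0,0,0,0,-0.13],[1,0,0,0,0,0,-0.13],[1,0,0,0,0,0,-0.13],[1,0,0,0,0,0,-0.1],[1,0,0,0,0,0,0]],
  ],
)

```text
t: 8.4
tool_pos: [0.5353, -0.0422, 0.1515]
orientation: [-2.403, -2.023, 0.0]
force: [-0.4, 0.7, -0.5]
opening: 0.0211
```

```bash
cat > st.py <<'E'
from hd import *
s=monitor.read_state();R=yaw(s);print(s['t'],s['tool_pos'].round(4),'jaw deg',np.degrees(np.arctan2(R[1,1],R[0,1])),'driver x',np.degrees(np.arctan2(R[1,1],R[0,1]))-90,s['force'].round(2),s['wrist_torque'].round(3),s['opening'])
E
python3 st.py
```

```text
8.4 [ 0.5353 -0.0422  0.1515] jaw deg -9.828751982196193 driver x -99.8287519821962 [-0.38  0.73 -0.55] [-0.045  0.245  0.074] 0.021142630205687536
```

servo_tool(
  plan=[
    [[1,0,0,0,0,0,-0.08],[1,0,0,0,0,0,-0.06],[1,0,0,0,0,0,-0.04],[1,0,0,0,0,0,0]],
  ],
)

```text
t: 8.8
tool_pos: [0.5354, -0.0422, 0.1515]
orientation: [-2.572, -1.804, 0.0]
force: [-0.5, -0.9, -0.9]
opening: 0.0216
```

```bash
python3 st.py
```

```text
8.8 [ 0.5354 -0.0422  0.1515] jaw deg -19.924307010715236 driver x -109.92430701071524 [-0.52 -0.93 -0.92] [-0.064  0.244  0.081] 0.021610311605402766
```

servo_tool(
  plan=[
    [[1,0,0,0,0,0,-0.05],[1,0,0,0,0,0,-0.03],[1,0,0,0,0,0,0]],
  ],
)

```text
t: 9.1
tool_pos: [0.5354, -0.0422, 0.1515]
orientation: [-2.643, -1.698, 0.0]
force: [-1.3, 0.6, -2.0]
opening: 0.0213
```

```bash
python3 st.py
```

```text
9.1 [ 0.5354 -0.0422  0.1515] jaw deg -24.557511584946063 driver x -114.55751158494607 [-1.27  0.59 -2.04] [-0.     0.287  0.05 ] 0.02130629218638816
```

servo_tool(
  plan=[
    [[1,0,0,0,0,0,-0.04],[1,0,0,0,0,0,-0.02],[1,0,0,0,0,0,0]],
  ],
)

```text
t: 9.4
tool_pos: [0.5354, -0.0422, 0.1515]
orientation: [-2.693, -1.618, 0.0]
force: [-0.5, 0.4, -1.2]
opening: 0.0216
```

```bash
python3 st.py;python3 st.py
```

```text
9.4 [ 0.5354 -0.0422  0.1515] jaw deg -28.004529135075686 driver x -118.00452913507569 [-0.54  0.43 -1.23] [-0.034  0.24   0.16 ] 0.021617587676013676
9.4 [ 0.5354 -0.0422  0.1515] jaw deg -28.004529135075686 driver x -118.00452913507569 [-0.54  0.43 -1.23] [-0.034  0.24   0.16 ] 0.021617587676013676
```

servo_tool(
  plan=[
    [[1,0,0,0,0,0,-0.04],[1,0,0,0,0,0,0],[1,0,0,0,0,0,0]],
  ],
)

```text
t: 9.7
tool_pos: [0.5354, -0.0422, 0.1515]
orientation: [-2.724, -1.565, 0.0]
force: [-0.3, 0.1, -2.2]
opening: 0.0216
```

```bash
python3 st.py
```

```text
9.7 [ 0.5354 -0.0422  0.1515] jaw deg -30.246603582428037 driver x -120.24660358242804 [-0.32  0.08 -2.17] [-0.006  0.267  0.344] 0.021608820858129606
```

Hard stop reached: torque rose to 0.34 N m. I'll back off into the play, lift, turn back and check from the earlier viewpoint.

servo_tool(
  plan=[
    [[1,0,0,0,0,0,0.1],[1,0,0,0,0,0,0.1],[1,0,0,8,0,0,0],[1,0,0,15,0,0,0],[1,0,-5,25,0,0,0.1],[1,1,-12,25,0,0,0.14],[1,1,-15,25,0,0,0.14],[1,1,-15,0,0,0,0.14],[1,1,-15,0,0,0,0.14],[1,1,-5,0,0,0,0.14],[1,0,0,0,0,0,0.14],[1,0,0,0,0,0,0.14]],
  ],
)

```text
t: 10.9
tool_pos: [0.5409, -0.1097, 0.2513]
orientation: [1.249, 2.881, 0.0]
force: [0.5, 1.3, -2.5]
opening: 0.0217
```

servo_tool(
  plan=[
    [[1,0,0,0,0,0,0.14],[1,0,0,0,0,0,0.13],[1,0,0,0,0,0,0],[1,0,0,0,0,0,0]],
  ],
)

```text
t: 11.3
tool_pos: [0.5408, -0.1093, 0.2507]
orientation: [0.862, 3.02, 0.0]
force: [0.5, -0.1, -1.0]
opening: 0.0214
```

```bash
python3 st.py; python3 - <<'E'
from sc import *
im,i=grab('wrist');np.save('w4.npy',im)
screws(im,i,(('L',(.535,-.0415)),('R',(.507,-.157))),'s4.png')
E
```

```text
11.3 [ 0.5408 -0.1093  0.2507] jaw deg 58.14770581908381 driver x -31.85229418091619 [ 0.48 -0.08 -1.04] [-0.047  0.002 -0.055] 0.02140238230120767
L centre [ 0.535  -0.0427] diam mm [45.97003937 47.37495041]
  contrast extremes: dark -75 -7.5  bright -13 2.8
R centre [ 0.5071 -0.1577] diam mm [46.10966492 47.98974991]
  contrast extremes: dark -61 -7.5  bright 58 2.5
```

View pics/s4.png

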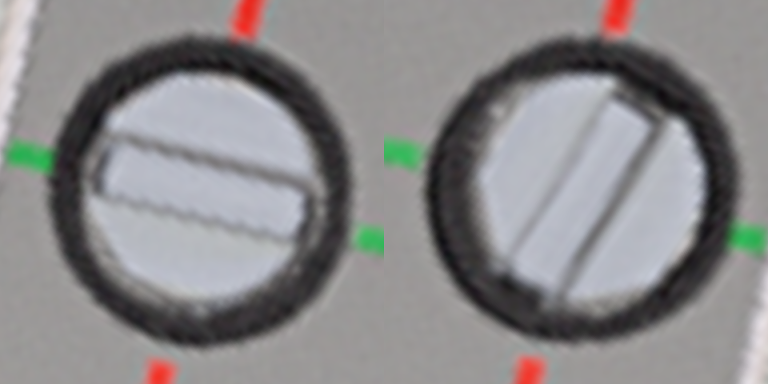

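Left slot now lines up with the green marks (about 13.7° in the tile, green line 13.6°). Right slot is unchanged at −31°. I'll move to the right screw.

servo_tool(
  plan=[
    [[1,-8,-12,0,0,0,0.015],[1,-16,-24,-5,0,0,0],[1,-10,-12,-20,0,0,0],[1,0,0,-25,0,0,0],[1,0,0,-20,0,0,0],[1,0,0,-14,0,0,0],[1,0,0,-5,0,0,0],[1,0,0,-4,0,0,0],[1,0,0,-3,0,0,0],[1,0,0,0,0,0,0],[1,0,0,0,0,0,0]],
  ],
)

```text
t: 12.45
tool_pos: [0.5069, -0.1573, 0.1543]
orientation: [0.831, 3.028, -0.0]
force: [0.4, -0.1, -1.4]
opening: 0.0212
```

```bash
python3 st.py
```

```text
12.45 [ 0.5069 -0.1573  0.1543] jaw deg 59.29718214101838 driver x -30.702817858981618 [ 0.42 -0.06 -1.44] [-0.071 -0.031  0.025] 0.021222236080091744
```

servo_tool(
  plan=[
    [[1,0,0,-2,0,0,0],[1,0,0,-1,0,0,0],[1,0,0,0,0,0,0]],
  ],
)

```text
t: 12.75
tool_pos: [0.5064, -0.1572, 0.1505]
orientation: [-0.832, -3.029, -0.0]
force: [0.1, 0.7, -0.7]
opening: 0.0214
```

```bash
python3 st.py
```

```text
12.75 [ 0.5064 -0.1572  0.1505] jaw deg 59.29564302210275 driver x -30.70435697789725 [ 0.06  0.66 -0.69] [-0.002  0.004 -0.056] 0.021449867204731698
```

servo_tool(
  plan=[
    [[1,0,0,1,0,0,-0.1],[1,0,0,0,0,0,-0.13],[1,0,0,0,0,0,-0.13],[1,0,0,0,0,0,-0.13],[1,0,0,0,0,0,-0.13],[1,0,0,0,0,0,-0.13],[1,0,0,0,0,0,-0.13],[1,0,0,0,0,0,-0.13],[1,0,0,0,0,0,-0.13],[1,0,0,0,0,0,-0.13],[1,0,0,0,0,0,-0.1],[1,0,0,0,0,0,0]],
  ],
)

```text
t: 13.95
tool_pos: [0.5066, -0.1573, 0.1515]
orientation: [2.562, 1.818, 0.0]
force: [1.6, -0.8, -2.7]
opening: 0.0214
```

```bash
python3 st.py
```

```text
13.95 [ 0.5066 -0.1573  0.1515] jaw deg -19.283222763107545 driver x -109.28322276310755 [ 1.57 -0.77 -2.66] [-0.069 -0.241  0.063] 0.021430695890124588
```

servo_tool(
  plan=[
    [[1,0,0,0,0,0,-0.06],[1,0,0,0,0,0,-0.04],[1,0,0,0,0,0,0]],
  ],
)

```text
t: 14.25
tool_pos: [0.5067, -0.1573, 0.1516]
orientation: [2.646, 1.692, 0.001]
force: [1.4, -1.0, -2.5]
opening: 0.0212
```

```bash
python3 st.py
```

```text
14.25 [ 0.5067 -0.1573  0.1516] jaw deg -24.795851500584007 driver x -114.795851500584 [ 1.37 -0.97 -2.5 ] [-0.186 -0.365  0.013] 0.021168090123096613
```

servo_tool(
  plan=[
    [[1,0,0,0,0,0,-0.05],[1,0,0,0,0,0,-0.04],[1,0,0,0,0,0,0]],
  ],
)

```text
t: 14.55
tool_pos: [0.5066, -0.1573, 0.1516]
orientation: [2.719, 1.572, 0.0]
force: [1.4, -0.8, -2.9]
opening: 0.0213
```

```bash
python3 st.py
```

```text
14.55 [ 0.5066 -0.1573  0.1516] jaw deg -29.929715411228706 driver x -119.9297154112287 [ 1.38 -0.79 -2.88] [-0.297 -0.411  0.303] 0.02125839541917653
```

servo_tool(
  plan=[
    [[1,0,0,0,0,0,0.1],[1,0,0,0,0,0,0.1],[1,0,0,8,0,0,0],[1,0,0,15,0,0,0],[1,2,4,25,0,0,0.1],[1,6,8,25,0,0,0.14],[1,8,10,25,0,0,0.14],[1,8,12,0,0,0,0.14],[1,8,10,0,0,0,0.14],[1,2,4,0,0,0,0.14],[1,0,0,0,0,0,0.14],[1,0,0,0,0,0,0.14]],
  ],
)

```text
t: 15.75
tool_pos: [0.5408, -0.109, 0.2512]
orientation: [1.239, 2.886, 0.0]
force: [0.5, -0.7, -1.0]
opening: 0.0214
```

servo_tool(
  plan=[
    [[1,0,0,0,0,0,0.14],[1,0,0,0,0,0,0.13],[1,0,0,0,0,0,0],[1,0,0,0,0,0,0]],
  ],
)

```text
t: 16.15
tool_pos: [0.5407, -0.1093, 0.2506]
orientation: [0.854, 3.022, -0.0]
force: [-0.6, -0.3, -0.8]
opening: 0.0213
```

```bash
python3 st.py; python3 - <<'E'
from sc import *
im,i=grab('wrist');np.save('w5.npy',im)
screws(im,i,(('L',(.535,-.0415)),('R',(.507,-.157))),'s5.png')
E
```

```text
16.15 [ 0.5407 -0.1093  0.2506] jaw deg 58.458278496494955 driver x -31.541721503505045 [-0.61 -0.3  -0.8 ] [-0.002  0.003  0.047] 0.021321409286115433
L centre [ 0.5349 -0.0427] diam mm [45.90765381 47.41061401]
  contrast extremes: dark -75 -8.3  bright -10 2.6
R centre [ 0.507  -0.1577] diam mm [46.10164642 48.02031326]
  contrast extremes: dark -74 -7.7  bright -9 2.4
```

View pics/s5.png

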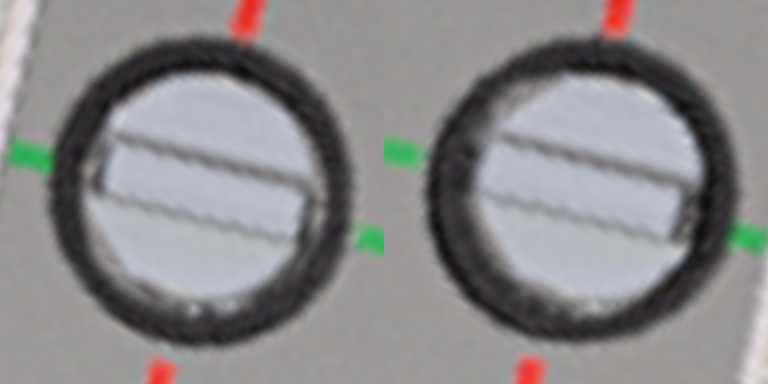

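Both slots point to the green marks. I'll head back to the stand and measure its hole from above.

servo_tool(
  plan=[
    [[1,0,12,0,0,0,0],[1,0,25,0,0,0,0],[1,0,40,0,0,0,0],[1,0,45,0,0,0,0],[1,0,45,0,0,0,0],[1,0,45,0,0,0,0],[1,0,45,0,0,0,0],[1,0,45,0,0,0,0],[1,0,40,0,0,0,0],[1,4,22,0,0,0,0],[1,0,8,0,0,0,0],[1,0,0,0,0,0,0]],
  ],
)

```text
t: 17.4
tool_pos: [0.5438, 0.2639, 0.2493]
orientation: [-0.845, -3.025, 0.001]
force: [-1.0, 0.1, -1.2]
opening: 0.0215
```

```bash
python3 st.py; python3 - <<'E'
from hd import *
im,i=grab('wrist');np.save('w6.npy',im)
z=.05;c=np.array([.5025,.289]);o=.05
src=np.float32([proj(i,[c[0]+a,c[1]+b,z]) for a,b in((o,o),(o,-o),(-o,-o),(-o,o))])
H=cv2.getPerspectiveTransform(src,np.float32([[0,0],[500,0],[500,500],[0,500]]))
p=cv2.warpPerspective(im,H,(500,500),flags=cv2.INTER_CUBIC)
hsv=cv2.cvtColor(p,cv2.COLOR_RGB2HSV)
b=cv2.inRange(hsv,(105,120,140),(125,255,255));r=cv2.minAreaRect(cv2.findNonZero(b));print(r,'stand',c+[(250-r[0][1])/5000,(250-r[0][0])/5000])
cs,hi=cv2.findContours(b,cv2.RETR_CCOMP,cv2.CHAIN_APPROX_NONE)
for k,q in enumerate(cs):
    if hi[0][k][3]>=0 and cv2.contourArea(q)>2000:
        e=cv2.fitEllipse(q);print('hole',e,c+[(250-e[0][1])/5000,(250-e[0][0])/5000])
save(np.hstack([p,im[:400,100:600]]) if False else p,'st6.png')
E
```

```text
17.4 [0.5438 0.2639 0.2493] jaw deg 58.777518472064656 driver x -31.222481527935344 [-0.95  0.13 -1.16] [-0.039 -0.037 -0.062] 0.021489952900072846
((249.2342987060547, 246.66934204101562), (370.5133361816406, 373.1070251464844), 88.45184326171875) stand [0.50316613 0.28915314]
hole ((249.83103942871094, 245.8396759033203), (156.96524047851562, 157.71148681640625), 78.97480773925781) [0.50333206 0.28903379]
```

View pics/st6.png

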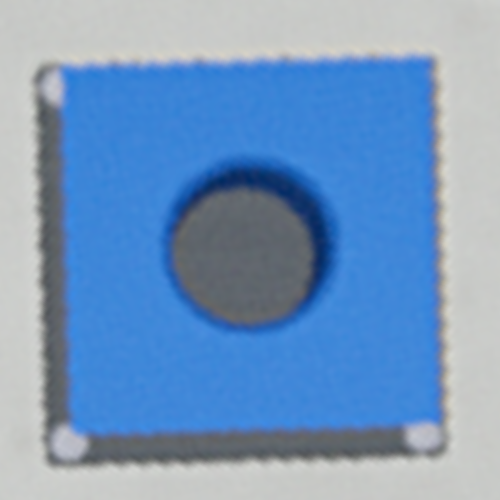

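Hole centre is (0.5033, 0.2890), which matches the pick-up spot.

servo_tool(
  plan=[
    [[1,-12,7,0,0,0,0],[1,-18,11,0,0,0,0],[1,-10,7,-5,0,0,0],[1,0,0,-15,0,0,0],[1,0,0,-25,0,0,0],[1,0,0,-25,0,0,0],[1,0,0,-15,0,0,0],[1,0,0,-15,0,0,0],[1,0,0,-15,0,0,0],[1,0,0,-15,0,0,0],[1,0,0,-12,0,0,0],[1,0,0,0,0,0,0]],
  ],
)

```text
t: 18.65
tool_pos: [0.5032, 0.2872, 0.1052]
orientation: [-0.846, -3.023, 0.003]
force: [0.3, -0.5, -2.0]
opening: 0.0214
```

```bash
python3 st.py
```

```text
18.65 [0.5032 0.2872 0.1052] jaw deg 58.72682294995403 driver x -31.273177050045973 [ 0.32 -0.47 -1.99] [-0.06   0.028  0.014] 0.021363116620001957
```

servo_tool(
  plan=[
    [[1,0,1,-3,0,0,0],[1,0,0,-3,0,0,0],[1,0,0,-2,0,0,0],[1,0,0,0,0,0,0],[1,0,0,0,0,0,0]],
  ],
)

```text
t: 19.15
tool_pos: [0.5046, 0.2889, 0.0998]
orientation: [0.847, 3.025, 0.0]
force: [0.7, -0.9, -1.6]
opening: 0.0211
```

```bash
python3 st.py
```

```text
19.15 [0.5046 0.2889 0.0998] jaw deg 58.73082575686033 driver x -31.269174243139673 [ 0.7  -0.92 -1.65] [-0.036  0.02   0.031] 0.02108809072043345
```

servo_tool(
  plan=[
    [[1,0,0,-1.5,0,0,0],[1,0,0,-1.5,0,0,0],[1,0,0,0,0,0,0],[1,0,0,0,0,0,0]],
  ],
)

```text
t: 19.55
tool_pos: [0.5045, 0.2888, 0.0965]
orientation: [-0.847, -3.025, 0.0]
force: [0.2, -0.3, -0.3]
opening: 0.0213
```

```bash
python3 st.py
```

```text
19.55 [0.5045 0.2888 0.0965] jaw deg 58.726893944693586 driver x -31.273106055306414 [ 0.16 -0.31 -0.32] [ 0.07  -0.023  0.001] 0.021269062480221184
```

The stand now carries the driver's weight. I'll release and retreat straight up.

servo_tool(
  plan=[
    [[-0.2,0,0,0,0,0,0],[-0.2,0,0,0,0,0,0],[-0.2,0,0,0,0,0,0],[-0.2,0,0,0,0,0,0],[-0.2,0,0,0,0,0,0],[-0.2,0,0,0,0,0,0],[-0.2,0,0,10,0,0,0],[-0.2,0,0,20,0,0,0],[-0.2,0,0,30,0,0,0],[-0.2,0,0,40,0,0,0],[-0.2,0,0,40,0,0,0],[-0.2,0,0,20,0,0,0]],
  ],
)

```text
t: 20.75
tool_pos: [0.5058, 0.2894, 0.2622]
orientation: [0.845, 3.021, 0.006]
force: [1.0, 0.1, -0.5]
opening: 0.0557
```

servo_tool(
  plan=[
    [[-0.2,-20,0,0,0,0,0],[-0.2,-30,0,0,0,0,0],[-0.2,-40,0,0,0,0,0],[-0.2,-30,0,0,0,0,0],[-0.2,-10,0,0,0,0,0],[-0.2,0,0,0,0,0,0],[-0.2,0,0,0,0,0,0]],
  ],
)

```text
t: 21.45
tool_pos: [0.3753, 0.2889, 0.2571]
orientation: [0.846, 3.024, 0.001]
force: [0.6, -0.5, 0.7]
opening: 0.0558
```

```bash
python3 st.py; python3 - <<'E'
from h import *
t,i=grab('top');s,j=grab('scene');w,k=grab('wrist')
p=proj(j,[.503,.289,.08]).astype(int);q=proj(k,[.503,.289,.1]).astype(int);print(p,q)
a=cv2.resize(t[150:250,180:450],(756,280),interpolation=2)
b=cv2.resize(s[p[1]-30:p[1]+30,p[0]-40:p[0]+41],(378,280),interpolation=2)
y=min(max(0,q[1]-50),300);x=min(max(0,q[0]-67),505)
c=cv2.resize(w[y:y+100,x:x+135],(378,280),interpolation=2)
save(np.vstack([a,np.hstack([b,c])]),'fin.png')
E
```

```text
21.45 [0.3753 0.2889 0.2571] jaw deg 58.73084205202004 driver x -31.269157947979963 [ 0.62 -0.52  0.65] [-0.029 -0.016  0.032] 0.05578456299523139
[272 176] [364 256]
```

View pics/fin.png

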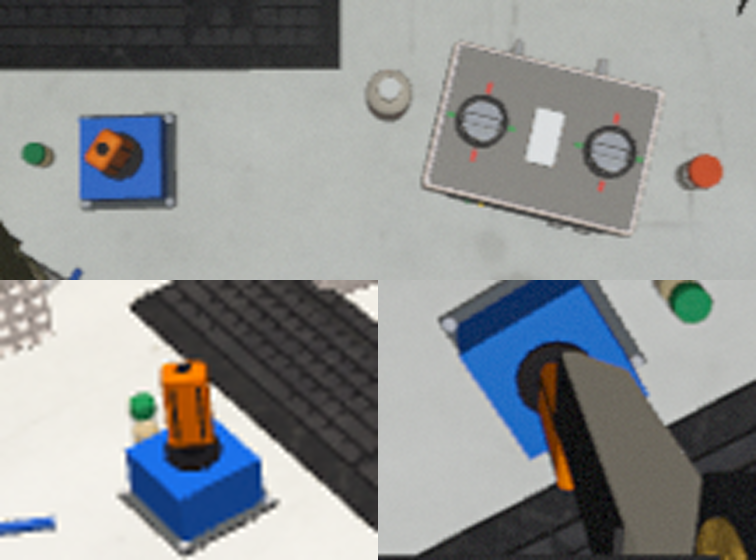

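The final picture shows the driver upright with its flange flat on the stand. Both slots are along the green marks, the bottle, pot and vial are where they were, and the gripper is clear.

```bash
python3 -c "
from plant import job
print(job.close_job())"
```

```text
the job is handed in; nothing more can be done
None
```

I took the driver from its stand, turned both cover screws clockwise to their hard stops with the blade, and stood the driver back in the hole and let go. The job was handed in after about 21.6 s of robot time.

**Screws:** the turning torque rose to about 0.34 N m on the left screw and 0.30 N m on the right, well above the friction of 0.06. The wrist camera then showed both slots along the green marks; the left read about 13.7° against 13.6°, and the right I judged by eye.

**Driver:** the tool height on release matched the pick-up height (0.0965 m), and the stand was carrying the driver's weight. The last top and scene pictures show it upright with its flange on the block.

**Bystanders:** the wash bottle, sample pot and vial look unmoved. I compared them by eye with the first picture, not by measurement.

No check failed. The automatic slot-angle readings in my script were unreliable on the first picture, so I took those angles from the enlarged pictures instead.

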